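# Set welding-table risers in order of height

### The job

Set up the supports for a sloping tube: stand the four steel risers upright on the four white ring marks, one centred in each ring, in order of height, with the tallest on the ring next to the orange block and each further one shorter, so that the shortest is furthest from the orange block. Do not knock any riser over.

Things in the scene. Friction and masses are not known exactly. Their poses are not given: they have to be found in the camera images.
- riser_green_mid (a point): tallest riser: loose upright steel cylinder, 40 mm diameter and 90 mm tall, its top 8 mm a green plastic cap of the same diameter; point on its axis at mid-height (45 mm above its foot); z runs up its axis
- riser_yellow_mid (a point): second tallest riser: loose upright steel cylinder, 40 mm diameter and 75 mm tall, its top 8 mm a yellow plastic cap of the same diameter; point on its axis at mid-height (37.5 mm above its foot); z runs up its axis
- riser_white_mid (a point): third tallest riser: loose upright steel cylinder, 40 mm diameter and 60 mm tall, its top 8 mm a white plastic cap of the same diameter; point on its axis at mid-height (30 mm above its foot); z runs up its axis
- riser_blue_mid (a point): shortest riser: loose upright steel cylinder, 40 mm diameter and 45 mm tall, its top 8 mm a blue plastic cap of the same diameter; point on its axis at mid-height (22.5 mm above its foot); z runs up its axis
- mark_a: flat painted white ring on the table top, 62 mm outside and 46 mm inside diameter, no noticeable height; one end of the row (neighbours 78 to 102 mm apart); origin at its centre, level with the table top
- mark_b: flat painted white ring on the table top, 62 mm outside and 46 mm inside diameter, no noticeable height; second in the row, beside mark_a (neighbours 78 to 102 mm apart); origin at its centre, level with the table top
- mark_c: flat painted white ring on the table top, 62 mm outside and 46 mm inside diameter, no noticeable height; third in the row, beside mark_d (neighbours 78 to 102 mm apart); origin at its centre, level with the table top
- mark_d: flat painted white ring on the table top, 62 mm outside and 46 mm inside diameter, no noticeable height; the other end of the row (neighbours 78 to 102 mm apart); origin at its centre, level with the table top
- orange_block: fixed orange block, 50 x 30 mm, 35 mm high, standing at one end of the row about 80 mm beyond the end mark, next to either mark_a or mark_d (a like black block, fixed too, stands at the other end); origin at the centre of its underside
Not all that is in view belongs to the job. Leave any purple or turquoise look-alike of the part that bears riser_blue_mid alone.

How it is judged:
By the outcome, as a careful person would: the job done as asked, in the order asked, and still so for the second after the job is handed in, with the robot touching nothing.
It also fails if it takes over 112 s, if anything falls off the work surface, if the arm or the gripper's body presses on something with over 40 N, if the wrist force passes 120 N, or if a joint passes its speed limit or range.

### The arm

A 6-joint arm with a two-finger parallel gripper is mounted at the origin on the work surface. World frame = base frame: x ahead of the robot, y to its left, z up, the work surface at z = 0. Lengths are in mm, angles in rad, forces in N, time in s.
With the tool pointing down it reaches from about 375 to 925 mm from the base axis. Payload 5.7 kg.
Tool frame: the origin (TCP) lies at the very end of the fingers, on their centre line; the grasp point (between the pads) lies behind it (arm.grasp_offset is the z of the grasp point in the tool frame, in mm); z points along the fingers, y is the line along which they close (so a half turn about z gives the same grasp; the last joint's range is limited). The gripper opens to 88 mm and grips with 3 to 60 N. Pads are 20 mm wide; open, the fingers measure 115 mm over their backs; the gripper's body (75 mm by 178 mm) begins 61 mm behind the grasp point.
Start: joints at [-1.461, 0.359, 1.51, -0, 1.272, -0.115], TCP at [133.734, -584.874, 222.623] pointing down, gripper open.
Joint ranges: [-2.97, 2.97], [-1.01, 2.36], [0.21, 2.38], [-0.96, 4.11], [0.2, 2.71], [-2.98, 2.98]. Speed limits (rad/s): [2.39, 2.39, 3.14, 3.14, 3.14, 3.14].

### API

Orientations are given as a unit quaternion [w, x, y, z].
In Python, from plant import arm gives the robot as it stands.
- The arm moves only by the tool move_arm, never from a script. Its argument "steps" is one flat list of numbers, 5 for each row, row after row: the shift along the world's x, y, z in cm, then the turn about the world's z in rad, then the opening, from -1 (shut) to 1 (fully open), so that 0 is half open. A call has 1 to 20 rows; each row is the pose to reach, as a shift and turn from the pose commanded when the call began; what a row does not reach only later rows make up. A row lasts 1/12 s, in which the tool goes at most 41.7 mm and 7.16 degrees, less where a joint would pass 70% of its speed; a pose out of reach is approached as far as the arm can. A call with a gripper value outside its range is refused whole. The fingers move at their own pace and stop on an object; "grip_force" is the grip in N (left out, the last holds). Time passes only in rows, so rows that repeat a pose let the fingers close. It gives the time, the measured TCP pose, the force, the opening and the grip force at its end, in the units of the state.
- arm.observe(): the state, without advancing time (a new reading comes with each control period).
- arm.grab_frame(name): name is "scene" or "top" or "wrist"; returns the picture (384x512x3 uint8, red, green, blue); there is no depth.
- arm.get_calibration(name): a dict with "mtx" (3x3 intrinsics, pixels), "view" (4x4, takes a point from world to camera coordinates). Camera axes: x right, y down, z forward; pixel columns grow to the right and rows downward; lengths in mm; the calibration is good to about 2 mm. A picture is of the moment at which its call begins: read the wrist's pose just before it. get_calibration takes no time and is no camera call; for the wrist camera it gives the pose at the moment of the call.
- arm.job_done(): hands the job in; it is judged then, once.
The state is a dict: "t": time; "qpos": joint angles; "joint_vel": joint speeds; "joint_efforts": joint torques, N m; "ee_pos": TCP position; "ee_rot": TCP orientation; "contact_force": force on the tool from outside, world axes, zero at the start; "torque": the same for the moment, N m; "width": finger opening in mm; "grip_force": force on a finger pad.
Only numpy, scipy, OpenCV 4.12 (cv2) and the standard library are available. Lean on these libraries where they do the work, as an engineer would, in place of code of your own. Each camera call takes 0.05 s, during which the arm holds its last target. There are 200 camera calls.

## Working session

There is one attempt and no reset: what is moved stays moved. The work goes in short steps, Python scripts to look and compute and a tool call to move; the robot and the scene stay as the last step left them, time stands still between calls to the robot, and variables do not carry over. Pictures are saved under pics/ and viewed, at most 14 in all, crops included, and the job is handed in when it is done.

Besides the shell and the picture viewer there is one more tool, called after "Request:" as name(argument=value, ...), one argument or row to a line, values as JSON. move_arm: Moves the arm, as the interface text tells. Its arguments: {"type":"object","properties":{"steps":{"type":"array"},"grip_force":{"type":"number"}},"required":["steps"]}

```bash
ls; mkdir -p pics
python3 - <<'E'
from plant import arm
import cv2,numpy as np
print(arm.observe()); print(arm.grasp_offset)
for n in("scene","top"):
    f=arm.grab_frame(n); cv2.imwrite(f"pics/{n}0.png",cv2.resize(f[:,:,::-1],(800,600),interpolation=cv2.INTER_CUBIC)); cv2.imwrite(f"pics/raw_{n}.png",f[:,:,::-1])
    c=arm.get_calibration(n); print(n,np.round(c["mtx"],1).tolist(),np.round(c["view"],3).tolist())
E
```

```text
pics
{'t': 0.0, 'qpos': array([-1.46111689e+00,  3.59488602e-01,  1.51145213e+00, -1.28648396e-05,
        1.27249002e+00, -1.15086911e-01]), 'joint_vel': array([ 9.01158476e-04, -5.19404134e-04,  3.96950822e-05, -2.08986046e-04,
       -3.10928744e-04,  6.29894691e-04]), 'joint_efforts': array([-1.88565318e-03, -5.15379453e+01, -2.70731020e+01,  6.75302627e-02,
        3.49647843e-02, -1.61694620e-04]), 'ee_pos': array([ 133.6452872 , -584.20545563,  221.81186669]), 'ee_rot': array([-9.19064638e-04,  9.93691023e-01,  1.12148592e-01, -3.66170132e-06]), 'contact_force': array([-0.62524481,  0.57095074, -0.056249  ]), 'torque': array([ 0.00423092,  0.03998455, -0.01970304]), 'grip_force': 0.0, 'width': 87.69933837057825}
-18.700000000000003
scene [[452.9, 0.0, 248.3], [0.0, 452.9, 189.3], [0.0, 0.0, 1.0]] [[0.143, 0.99, -0.016, -89.811], [0.561, -0.094, -0.822, -231.747], [-0.815, 0.108, -0.569, 1605.177], [0.0, 0.0, 0.0, 1.0]]
top [[426.8, 0.0, 260.3], [0.0, 426.8, 189.4], [0.0, 0.0, 1.0]] [[0.003, -1.0, 0.008, -5.897], [-0.994, -0.004, -0.112, 527.64], [0.112, -0.008, -0.994, 992.046], [0.0, 0.0, 0.0, 1.0]]
```

View pics/top0.png

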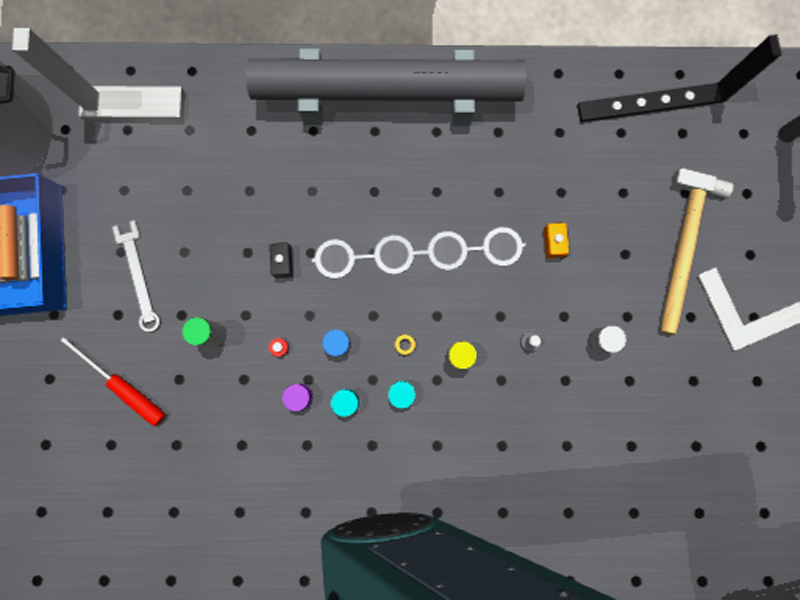

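View pics/scene0.png

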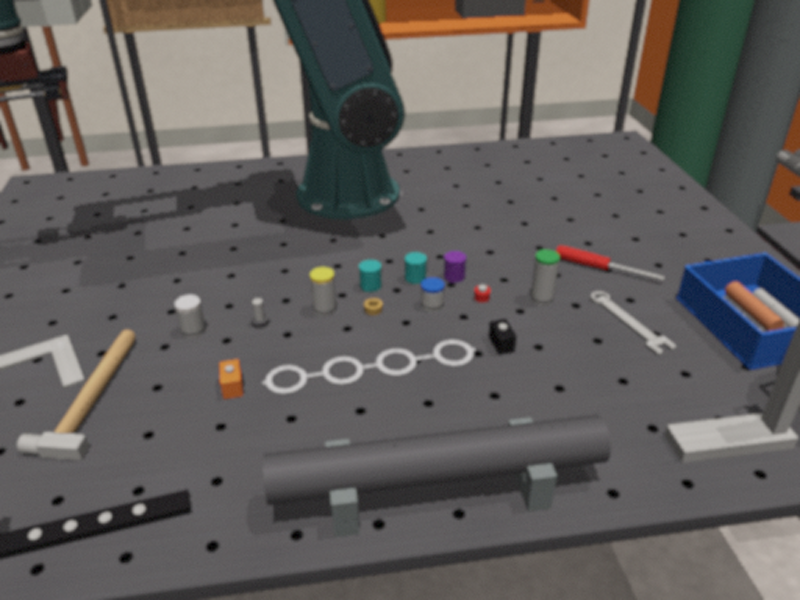

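The top view (800x600) shows these candidates:
- **Green:** cap at (196,331), the only one.
- **Yellow:** cap at (462,355), not the small brass ring at (405,345).
- **White:** cap at (612,339), not the bolt at (532,341) or the white angle at (765,310).
- **Blue:** cap at (336,343), not purple (296,397), turquoise (344,403) or (402,395), or the red knob (278,347).

The rings are at (335,258), (394,254), (448,250) and (503,246). The orange block is at (557,240), so tallest goes on the right-hand ring.

```bash
cat > h.py <<'E'
import cv2,numpy as np
def ray(c,uv,z):
    K,V=np.array(c["mtx"]),np.array(c["view"]); R,t=V[:3,:3],V[:3,3]
    o=-R.T@t; d=R.T@np.linalg.inv(K)@np.array([uv[0],uv[1],1.]); return o+d*(z-o[2])/d[2]
def mask(f,name):
    h=cv2.cvtColor(f,cv2.COLOR_RGB2HSV)
    r={"green":((50,90,60),(75,255,255)),"yellow":((25,120,90),(34,255,255)),"blue":((102,120,80),(118,255,255)),
       "white":((0,0,165),(180,50,255)),"orange":((8,150,110),(24,255,255))}[name]
    return cv2.inRange(h,r[0],r[1])
def blobs(m,amin=30):
    n,l,s,c=cv2.connectedComponentsWithStats(m)
    return [(c[i].round(2).tolist(),int(s[i,4]),s[i,2:4].tolist()) for i in range(1,n) if s[i,4]>=amin]
def holes(m,amin=60,amax=1e9):
    cs,hi=cv2.findContours(m,cv2.RETR_CCOMP,cv2.CHAIN_APPROX_NONE); out=[]
    for k,c in enumerate(cs):
        if hi[0][k][3]>=0 and amin<cv2.contourArea(c)<amax: out.append(cv2.fitEllipse(c))
    return out
E
python3 - <<'E'
from plant import arm; from h import *
for n in("top","scene"):
    f=cv2.imread(f"pics/raw_{n}.png")[:,:,::-1].copy(); c=arm.get_calibration(n); print(n)
    for k,z in dict(green=90,yellow=75,white=60,blue=45,orange=35).items():
        for b in blobs(mask(f,k),20 if n=="scene" else 60): 
            p=ray(c,b[0],z)
            if 300<p[0]<750 and abs(p[1])<420: print(k,b,p.round(1)[:2])
    for e in holes(mask(f,"white"),40): print("hole",np.round(e[0],1),np.round(e[1],1),ray(c,e[0],0).round(1)[:2])
f=cv2.imread("pics/raw_top.png"); cv2.imwrite("pics/crop.png",cv2.resize(f[140:275,110:410],(800,360),interpolation=cv2.INTER_CUBIC))
E
```

```text
top
green ([125.33, 211.66], 261, [18, 18]) [469.7 297.7]
yellow ([295.61, 226.96], 254, [18, 17]) [437.3 -83.9]
white ([87.37, 175.82], 532, [30, 71]) [554.4 398.1]
white ([268.13, 161.17], 1062, [137, 33]) [590.9 -21.8]
white ([391.8, 216.61], 235, [18, 17]) [ 462.3 -307.9]
blue ([214.5, 219.0], 234, [18, 17]) [456. 103.]
orange ([356.46, 152.52], 233, [14, 21]) [ 617.5 -235.3]
hole [213.8 165.1] [18.5 18.9] [591.3 111.2]
hole [251.8 162.3] [18.6 18.9] [598.8  17.2]
hole [286.  159.9] [18.4 18.6] [605.2 -67.7]
hole [321.5 157.3] [18.4 18.9] [ 612.1 -156.2]
hole [ 95.1 206.5] [ 7.3 10.6] [487.4 399.7]
scene
green ([349.72, 163.82], 116, [15, 10]) [474.1 295.3]
yellow ([205.58, 175.18], 109, [15, 9]) [442.2 -85.5]
white ([119.48, 192.97], 115, [16, 9]) [ 465.7 -308.2]
white ([406.31, 207.22], 229, [48, 35]) [641.9 383.2]
white ([289.79, 225.49], 151, [26, 16]) [664.2  92.2]
white ([253.03, 231.5], 159, [29, 16]) [671.7   5.7]
white ([218.88, 236.58], 173, [37, 16]) [676.7 -72.2]
white ([182.91, 242.3], 171, [31, 17]) [ 683.1 -152.3]
blue ([276.21, 181.85], 117, [15, 9]) [460.1 100.8]
orange ([147.64, 243.24], 257, [14, 24]) [ 644.4 -233.9]
hole [182.8 242. ] [13.5 19.8] [ 612.5 -156.6]
hole [218.9 236.3] [13.2 19.4] [605.6 -69. ]
hole [253.2 230.8] [12.8 18.8] [598.5  16.7]
hole [289.5 225. ] [12.4 18.9] [590.8 110.1]
```

View pics/crop.png

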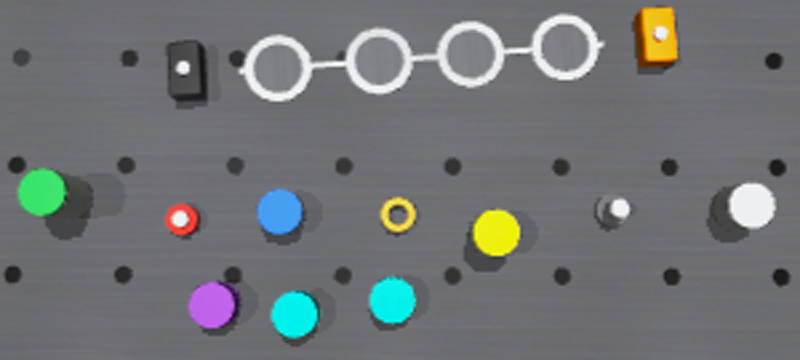

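The crop confirms the colours and the choice. Ring centres agree between the two views to about 1 mm. Targets are D (612,-156) for green, C (605,-68) for yellow, B (599,17) for white and A (591,111) for blue. I will close the gripper across the row.

Request:
move_arm(
  steps=[41.6,33.5,-2.3,1.42,0.4,41.6,33.5,-2.3,1.42,0.4,41.6,33.5,-2.3,1.42,0.4,41.6,33.5,-2.3,1.42,0.4,41.6,33.5,-2.3,1.42,0.4,41.6,33.5,-2.3,1.42,0.4,41.6,33.5,-2.3,1.42,0.4,41.6,33.5,-2.3,1.42,0.4,41.6,33.5,-2.3,1.42,0.4,41.6,33.5,-2.3,1.42,0.4,41.6,33.5,-2.3,1.42,0.4,41.6,33.5,-2.3,1.42,0.4,41.6,33.5,-2.3,1.42,0.4,41.6,33.5,-2.3,1.42,0.4,41.6,33.5,-2.3,1.42,0.4,41.6,33.5,-2.3,1.42,0.4],
)

```text
t: 1.43
ee_pos: [549.0, -249.8, 199.1]
ee_rot: [-0.001, 0.68, 0.733, -0.001]
contact_force: [-0.4, 0.2, -1.1]
width: 61.5
grip_force: 0.0
```

Request:
move_arm(
  steps=[-7.9,54.6,0,0,0.4,-7.9,54.6,0,0,0.4,-7.9,54.6,0,0,0.4,-7.9,54.6,0,0,0.4,-7.9,54.6,0,0,0.4,-7.9,54.6,0,0,0.4,-7.9,54.6,0,0,0.4,-7.9,54.6,0,0,0.4,-7.9,54.6,0,0,0.4,-7.9,54.6,0,0,0.4,-7.9,54.6,0,0,0.4,-7.9,54.6,0,0,0.4,-7.9,54.6,0,0,0.4,-7.9,54.6,0,0,0.4,-7.9,54.6,0,0,0.4,-7.9,54.6,0,0,0.4,-7.9,54.6,0,0,0.4,-7.9,54.6,0,0,0.4,-7.9,54.6,0,0,0.4],
)

```text
t: 3.02
ee_pos: [471.1, 294.3, 199.6]
ee_rot: [0.0, 0.681, 0.732, -0.0]
contact_force: [-0.5, 0.6, 1.4]
width: 61.5
grip_force: 0.0
```

Run:
```python
from plant import arm; from h import *
s=arm.observe(); c=arm.get_calibration("wrist"); f=arm.grab_frame("wrist"); print(s["t"],s["ee_pos"],s["qpos"],s["width"])
for b in blobs(mask(f,"green"),100): print(b,ray(c,b[0],90))
cv2.imwrite("pics/w1.png",f[:,:,::-1])
```

```text
3.0167 [471.13215824 294.33335241 199.63870595] [ 4.34235666e-01  3.17987769e-01  1.63545192e+00 -2.72847495e-04
  1.18861325e+00  3.62756204e-01] 61.48396172555902
([259.97, 181.05], 1790, [48, 48]) [470.01038315 300.46363293  90.        ]
```

View pics/w1.png

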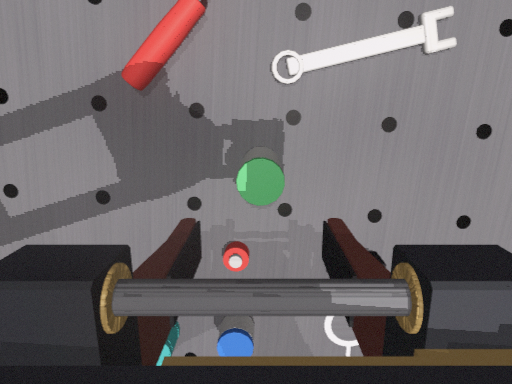

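The green cap is at (260,181) in the wrist view, which puts it at about (470,299); all three views agree to about 2 mm. Next: down and grip.

Request:
move_arm(
  steps=[-0.1,0.3,-2,0,0.4,-0.1,0.3,-5,0,0.4,-0.1,0.3,-8,0,0.4,-0.1,0.3,-11,0,0.4,-0.1,0.3,-14,0,0.4,-0.1,0.3,-16.4,0,0.4,-0.1,0.3,-16.4,0,0.4,-0.1,0.3,-16.4,0,0.4,-0.1,0.3,-16.4,0,-0.2,-0.1,0.3,-16.4,0,-0.3,-0.1,0.3,-16.4,0,-0.3,-0.1,0.3,-16.4,0,-0.3,-0.1,0.3,-16.4,0,-0.3,-0.1,0.3,-16.4,0,-0.3],
  grip_force=30,
)

```text
t: 4.23
ee_pos: [470.4, 299.6, 37.2]
ee_rot: [0.0, 0.68, 0.733, 0.001]
contact_force: [-1.5, 0.0, 7.6]
width: 39.6
grip_force: 30.0
```

Request:
move_arm(
  steps=[0,0,0,0,-0.3,0,0,0,0,-0.3,0,0,1,0,-0.3,0,0,3,0,-0.3,0,0,5,0,-0.3,0,0,7,0,-0.3,0,0,9,0,-0.3,0,0,9,0,-0.3,0,0,9,0,-0.3,0,0,9,0,-0.3,0,0,9,0,-0.3],
  grip_force=50,
)

```text
t: 5.15
ee_pos: [468.6, 298.6, 124.3]
ee_rot: [-0.001, 0.68, 0.733, -0.001]
contact_force: [0.5, 0.4, -2.6]
width: 39.4
grip_force: 50.0
```

Run:
```python
from plant import arm; from h import *
s=arm.observe(); c=arm.get_calibration("wrist"); f=arm.grab_frame("wrist"); print(s["t"],s["ee_pos"],s["contact_force"],s["torque"])
for b in blobs(mask(f,"green"),100): print(b,ray(c,b[0],178.5))
cv2.imwrite("pics/w2.png",f[:,:,::-1])
```

```text
5.15 [468.59811794 298.59258962 124.30583744] [ 0.47134796  0.37414465 -2.61974663] [-0.04148959 -0.07224209  0.0476108 ]
([261.28, 261.28], 3240, [105, 42]) [467.93808782 313.36077979 178.5       ]
([261.33, 326.83], 1917, [96, 28]) [469.85034703 287.94774369 178.5       ]
```

View pics/w2.png

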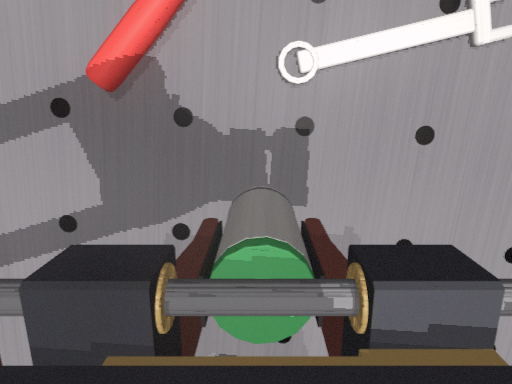

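The riser hangs upright between the pads, cap centred at about (261,290). Carrying it to ring D.

Request:
move_arm(
  steps=[0.4,-1.3,0,0,-0.3,1.3,-4.2,0,0,-0.3,2.2,-7,0,0,-0.3,3.1,-10,0,0,-0.3,4.1,-13,0,0,-0.3,5,-16,0,0,-0.3,6,-19,0,0,-0.3,6.9,-22,0,0,-0.3,7.8,-25,0,0,-0.3,8.7,-28,0,0,-0.3,9.7,-31,0,0,-0.3,10.6,-34,0,0,-0.3,11.5,-37,0,0,-0.3,12.5,-40,0,0,-0.3,13.3,-42.8,0,0,-0.3,14,-44.8,0,0,-0.3,14.3,-45.7,0,0,-0.3,14.3,-45.7,0,0,-0.3,14.3,-45.7,0,0,-0.3,14.3,-45.7,0,0,-0.3],
)

```text
t: 6.87
ee_pos: [611.6, -156.5, 125.0]
ee_rot: [-0.001, 0.68, 0.733, -0.0]
contact_force: [-0.2, 0.0, -3.2]
width: 39.5
grip_force: 50.0
```

Request:
move_arm(
  steps=[0,0,-2,0,-0.3,0,0,-4,0,-0.3,0,0,-6,0,-0.3,0,0,-7,0,-0.3,0,0,-8,0,-0.3,0,0,-8.3,0,-0.3,0,0,-8.5,0,-0.3,0,0,-8.7,0,-0.3,0,0,-8.7,0,-0.3,0,0,-8.7,0,-0.3],
)

```text
t: 7.7
ee_pos: [613.3, -158.1, 39.4]
ee_rot: [0.001, 0.681, 0.733, 0.0]
contact_force: [0.2, 1.1, -3.2]
width: 39.8
grip_force: 50.0
```

```bash
cat >> h.py <<'E'
def look(arm,name,z,marks=((591,110.6),(598.7,17),(605.4,-68.3),(612.3,-156.4)),tag=None):
    s=arm.observe(); print(s["t"],s["ee_pos"].round(1),s["contact_force"].round(1),s["width"])
    for n in("top","scene"):
        c=arm.get_calibration(n); f=arm.grab_frame(n)
        for b in blobs(mask(f,name),20):
            p=ray(c,b[0],z-(4 if n=="scene" else 0))
            if 400<p[0]<680 and abs(p[1])<330: print(n,b,p.round(1))
        if tag: 
            u=c["mtx"]@(c["view"]@np.array([*tag,0,1]))[:3]; u=(u[:2]/u[2]).astype(int)
            cv2.imwrite(f"pics/{name}_{n}.png",cv2.resize(f[max(0,u[1]-60):u[1]+40,max(u[0]-60,0):u[0]+60,::-1],(600,500),interpolation=cv2.INTER_CUBIC))
E
python3 -c "
from plant import arm; from h import *
look(arm,'green',90,tag=(612,-156))"
```

```text
7.7 [ 613.3 -158.1   39.4] [ 0.2  1.1 -3.2] 39.81825072131122
```

View pics/green_scene.png

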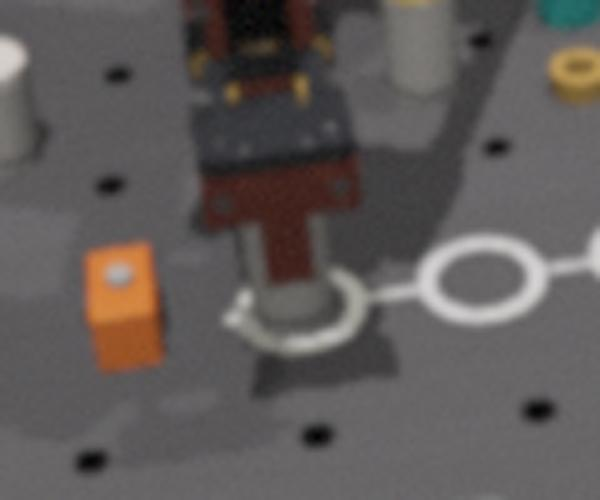

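The riser is just above the ring and sits about 3–4 mm too far toward the orange block. Shifting it and lowering.

Request:
move_arm(
  steps=[0,0.15,0,0,-0.3,0,0.3,0,0,-0.3,0,0.3,-0.1,0,-0.3,0,0.3,-0.2,0,-0.3,0,0.3,-0.3,0,-0.3,0,0.3,-0.3,0,-0.3,0,0.3,-0.3,0,-0.3],
)

```text
t: 8.38
ee_pos: [612.9, -154.8, 37.2]
ee_rot: [0.0, 0.68, 0.733, 0.0]
contact_force: [-3.4, 1.5, 10.0]
width: 39.8
grip_force: 50.0
```

```bash
python3 -c "
from plant import arm; from h import *
look(arm,'green',90,tag=(612,-156))"
```

```text
8.3833 [ 612.9 -154.8   37.2] [-3.4  1.5 10. ] 39.78067167712822
```

View pics/green_scene.png

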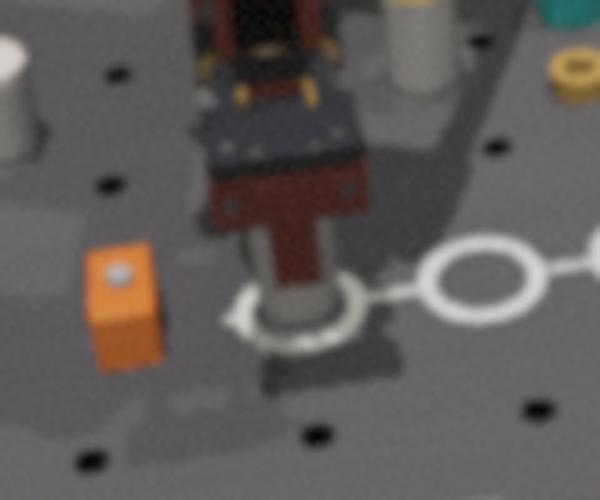

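It is down (10 N contact), with even gaps in the ring. Releasing and rising straight up.

Request:
move_arm(
  steps=[0,0,0,0,0,0,0,0,0,0.4,0,0,0,0,0.4,0,0,0,0,0.4,0,0,2,0,0.4,0,0,5,0,0.4,0,0,9,0,0.4,0,0,13,0,0.4,0,0,16.4,0,0.4],
)

```text
t: 9.23
ee_pos: [613.0, -155.0, 202.0]
ee_rot: [0.0, 0.68, 0.733, 0.0]
contact_force: [0.8, 0.4, -0.1]
width: 60.9
grip_force: 0.0
```

Request:
move_arm(
  steps=[-17.4,7,0,0,0.4,-17.4,7,0,0,0.4,-17.4,7,0,0,0.4,-17.4,7,0,0,0.4,-17.4,7,0,0,0.4,-17.4,7,0,0,0.4,-17.4,7,0,0,0.4,-17.4,7,0,0,0.4,-17.4,7,0,0,0.4],
)

```text
t: 9.98
ee_pos: [440.5, -85.6, 199.9]
ee_rot: [0.001, 0.681, 0.733, 0.0]
contact_force: [0.8, -1.0, 0.1]
width: 61.6
grip_force: 0.0
```

Run:
```python
from plant import arm; from h import *
look(arm,'green',90,tag=(612,-156))
s=arm.observe(); c=arm.get_calibration("wrist"); f=arm.grab_frame("wrist"); print(s["ee_pos"])
for b in blobs(mask(f,"yellow"),500): print(b,ray(c,b[0],75))
a=cv2.imread("pics/green_scene.png");b=cv2.imread("pics/green_top.png"); cv2.imwrite("pics/g2.png",cv2.resize(np.hstack([a,b]),(800,333)))
```

```text
9.9833 [440.5 -85.6 199.9] [ 0.8 -1.   0.1] 61.56469231329625
top ([327.04, 149.93], 251, [19, 18]) [ 612.1 -155.2   90. ]
scene ([178.77, 213.59], 168, [18, 12]) [ 611.8 -157.5   86. ]
[440.07063831 -85.45269397 199.61718785]
```

View pics/g2.png

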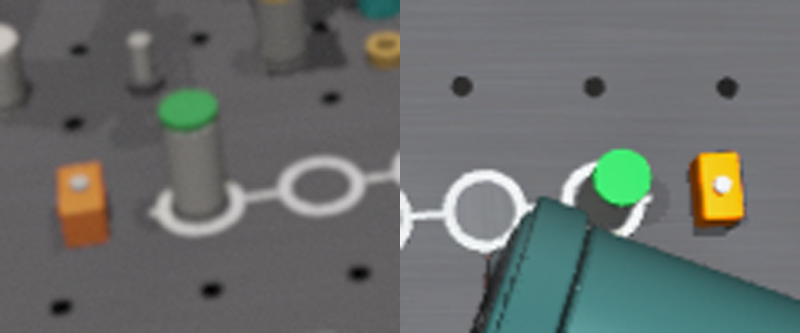

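Green stands at (612,-156.3) against mark (612.3,-156.4), upright, so the top-camera values can be trusted. Yellow is at about (437,-84.7).

Request:
move_arm(
  steps=[-0.2,0,-3,0,0.4,-0.2,0,-6,0,0.4,-0.2,0,-9,0,0.4,-0.2,0,-12,0,0.4,-0.2,0,-15,0,0.4,-0.2,0,-17.5,0,0.4,-0.2,0,-17.5,0,0.4,-0.2,0,-17.5,0,0.4,-0.2,0,-17.5,0,-0.2,-0.2,0,-17.5,0,-0.3,-0.2,0,-17.5,0,-0.3,-0.2,0,-17.5,0,-0.3,-0.2,0,-17.5,0,-0.3,-0.2,0,-17.5,0,-0.3,-0.2,0,-16.5,0,-0.3,-0.2,0,-15,0,-0.3,-0.2,0,-13,0,-0.3,-0.2,0,-11,0,-0.3,-0.2,0,-11,0,-0.3,-0.2,0,-11,0,-0.3],
)

```text
t: 11.8
ee_pos: [437.5, -85.1, 90.3]
ee_rot: [0.001, 0.68, 0.733, 0.001]
contact_force: [-0.6, 0.9, -5.8]
width: 39.5
grip_force: 50.0
```

Request:
move_arm(
  steps=[1,0.1,0,0,-0.3,3,0.3,0,0,-0.3,6,0.6,0,0,-0.3,9,0.9,0,0,-0.3,12,1.2,0,0,-0.3,14.5,1.4,0,0,-0.3,16.2,1.6,0,0,-0.3,16.9,1.7,0,0,-0.3,16.9,1.7,0,0,-0.3,16.9,1.7,-2,0,-0.3,16.9,1.7,-4,0,-0.3,16.9,1.7,-5.5,0,-0.3,16.9,1.7,-6,0,-0.3,16.9,1.7,-6.3,0,-0.3,16.9,1.7,-6.5,0,-0.3,16.9,1.7,-6.5,0,-0.3,16.9,1.7,-6.5,0,-0.3],
)

```text
t: 13.22
ee_pos: [601.6, -67.3, 26.0]
ee_rot: [-0.003, 0.68, 0.733, -0.002]
contact_force: [-10.6, 1.5, 12.5]
width: 39.5
grip_force: 50.0
```

```bash
python3 -c "
from plant import arm; from h import *
look(arm,'yellow',75,tag=(605,-68))"
```

```text
13.2167 [601.6 -67.3  26. ] [-10.6   1.5  12.5] 39.48060912752961
```

View pics/yellow_scene.png

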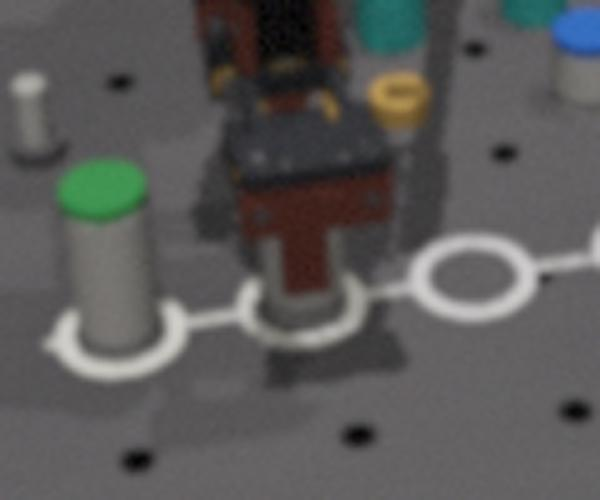

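It touched down before x had settled (measured 601.6), so I raise it a little, let it settle and lower it again.

Request:
move_arm(
  steps=[0,0,0.5,0,-0.3,0,0,0.6,0,-0.3,0,0,0.6,0,-0.3,0,0,0.6,0,-0.3,0,0,0.6,0,-0.3,0,0,0.6,0,-0.3],
)

```text
t: 13.82
ee_pos: [605.7, -67.9, 30.4]
ee_rot: [-0.0, 0.68, 0.733, -0.0]
contact_force: [-0.4, -0.5, -4.7]
width: 39.6
grip_force: 50.0
```

Request:
move_arm(
  steps=[0,0,-0.2,0,-0.3,0,0,-0.3,0,-0.3,0,0,-0.4,0,-0.3,0,0,-0.5,0,-0.3,0,0,-0.5,0,-0.3,0,0,-0.5,0,-0.3],
)

```text
t: 14.32
ee_pos: [605.6, -67.8, 26.0]
ee_rot: [-0.0, 0.68, 0.733, -0.0]
contact_force: [-1.8, 0.2, 1.9]
width: 39.4
grip_force: 50.0
```

Request:
move_arm(
  steps=[0,0,0,0,0,0,0,0,0,0.4,0,0,0,0,0.4,0,0,0,0,0.4,0,0,2,0,0.4,0,0,5,0,0.4,0,0,9,0,0.4,0,0,13,0,0.4,0,0,17.4,0,0.4,0,0,17.4,0,0.4],
)

```text
t: 15.15
ee_pos: [610.8, -68.9, 208.2]
ee_rot: [0.006, 0.68, 0.733, 0.003]
contact_force: [0.8, -0.4, 0.4]
width: 61.4
grip_force: 0.0
```

Request:
move_arm(
  steps=[-14.3,-24,0,0,0.4,-14.3,-24,0,0,0.4,-14.3,-24,0,0,0.4,-14.3,-24,0,0,0.4,-14.3,-24,0,0,0.4,-14.3,-24,0,0,0.4,-14.3,-24,0,0,0.4,-14.3,-24,0,0,0.4,-14.3,-24,0,0,0.4,-14.3,-24,0,0,0.4,-14.3,-24,0,0,0.4,-14.3,-24,0,0,0.4],
)

```text
t: 16.15
ee_pos: [463.4, -306.7, 199.5]
ee_rot: [-0.0, 0.68, 0.733, 0.0]
contact_force: [-0.9, 0.1, -0.3]
width: 61.7
grip_force: 0.0
```

Run:
```python
from plant import arm; from h import *
look(arm,'yellow',75,tag=(605,-68)); look(arm,'white',60)
```

```text
16.15 [ 463.4 -306.7  199.5] [-0.9  0.1 -0.3] 61.657012144097955
top ([354.14, 154.61], 49, [6, 18]) [ 604.5 -220.3   75. ]
top ([287.74, 154.06], 234, [18, 17]) [605.1 -66.7  75. ]
top ([258.61, 219.98], 59, [12, 13]) [452.8   0.   75. ]
scene ([217.76, 212.94], 153, [17, 11]) [604.5 -67.8  71. ]
16.25 [ 463.4 -306.9  199.6] [-0.7  0.3  0.4] 61.3005585478478
top ([260.4, 162.79], 940, [138, 33]) [587.   -3.7  60. ]
top ([178.0, 165.0], 21, [5, 5]) [580.8 188.5  60. ]
top ([391.84, 216.63], 224, [17, 17]) [ 462.3 -308.    60. ]
top ([342.16, 217.64], 44, [7, 8]) [ 459.5 -192.9   60. ]
top ([177.22, 221.7], 27, [6, 6]) [448.8 187.   60. ]
scene ([289.82, 225.43], 164, [26, 16]) [659.3  93.5  56. ]
scene ([253.98, 230.99], 188, [37, 17]) [665.6   8.8  56. ]
```

Yellow is at (604.8,-67.3) against (605.4,-68.3), within 1 mm. Next is white at (462.3,-308).

Request:
move_arm(
  steps=[0,0,-3,0,0.4,0,0,-6,0,0.4,0,0,-9,0,0.4,0,0,-12,0,0.4,0,0,-15,0,0.4,0,0,-17,0,0.4,0,0,-18.2,0,0.4,0,0,-18.2,0,0.4,0,0,-18.2,0,0.4,0,0,-18.2,0,-0.2,0,0,-18.2,0,-0.3,0,0,-18.2,0,-0.3,0,0,-18.2,0,-0.3,0,0,-18.2,0,-0.3,0,0,-18.2,0,-0.3,0,0,-17,0,-0.3,0,0,-14,0,-0.3,0,0,-11,0,-0.3,0,0,-7,0,-0.3,0,0,-3.2,0,-0.3],
)

```text
t: 18.02
ee_pos: [461.9, -307.2, 168.8]
ee_rot: [-0.001, 0.68, 0.733, -0.0]
contact_force: [0.5, -0.8, -1.6]
width: 39.7
grip_force: 50.0
```

Request:
move_arm(
  steps=[0.5,1.2,0,0,-0.3,1.6,3.8,0,0,-0.3,2.9,7,0,0,-0.3,4.2,10,0,0,-0.3,5.4,13,0,0,-0.3,6.7,16,0,0,-0.3,7.9,19,0,0,-0.3,9.2,22,0,0,-0.3,10.4,25,0,0,-0.3,11.7,28,0,0,-0.3,12.8,30.6,0,0,-0.3,13.4,32,0,0,-0.3,13.6,32.5,0,0,-0.3,13.6,32.5,0,0,-0.3,13.6,32.5,0,0,-0.3],
)

```text
t: 19.27
ee_pos: [598.0, 16.4, 167.1]
ee_rot: [-0.0, 0.68, 0.733, -0.001]
contact_force: [-0.2, 0.2, -2.0]
width: 39.5
grip_force: 50.0
```

Request:
move_arm(
  steps=[0,0,-2,0,-0.3,0,0,-5,0,-0.3,0,0,-8,0,-0.3,0,0,-11,0,-0.3,0,0,-13,0,-0.3,0,0,-14,0,-0.3,0,0,-14.2,0,-0.3,0,0,-14.2,0,-0.3,0,0,-14.2,0,-0.3,0,0,-14.2,0,-0.3,0,0,-14.4,0,-0.3,0,0,-14.6,0,-0.3,0,0,-14.7,0,-0.3,0,0,-14.8,0,-0.3,0,0,-14.9,0,-0.3,0,0,-14.9,0,-0.3,0,0,-14.9,0,-0.3],
)

```text
t: 20.68
ee_pos: [598.8, 17.2, 18.7]
ee_rot: [-0.0, 0.68, 0.733, -0.0]
contact_force: [-0.1, 0.1, -0.4]
width: 39.4
grip_force: 50.0
```

```bash
python3 -c "
from plant import arm; from h import *
look(arm,'white',60,tag=(599,17))"
```

```text
20.6833 [598.8  17.2  18.7] [-0.1  0.1 -0.4] 39.387009150815956
top ([312.11, 160.43], 261, [47, 27]) [ 593.1 -124.9   60. ]
top ([224.32, 163.98], 122, [19, 21]) [583.7  80.5  60. ]
top ([178.09, 164.91], 22, [5, 5]) [581.  188.3  60. ]
top ([342.16, 217.64], 44, [7, 8]) [ 459.5 -192.9   60. ]
scene ([289.81, 225.45], 166, [26, 16]) [659.3  93.5  56. ]
```

View pics/white_scene.png

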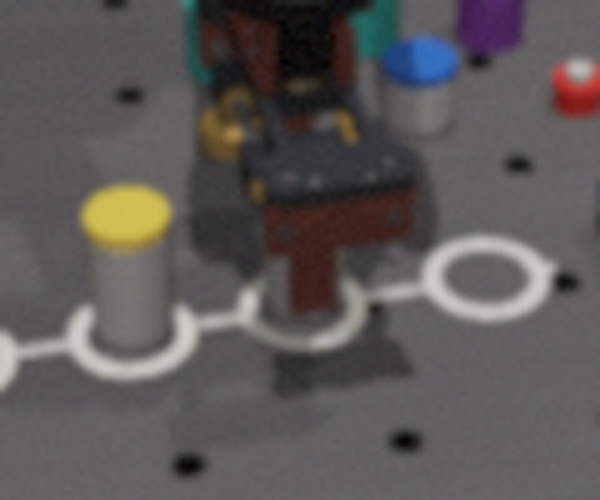

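White is centred in ring B and yellow stands centred in C. Releasing, then over to blue at about (456,102).

Request:
move_arm(
  steps=[0,0,-0.05,0,-0.3,0,0,-0.05,0,-0.3,0,0,-0.05,0,0,0,0,-0.05,0,0.4,0,0,-0.05,0,0.4,0,0,-0.05,0,0.4,0,0,2,0,0.4,0,0,5,0,0.4,0,0,9,0,0.4,0,0,13,0,0.4,0,0,16,0,0.4,0,0,16,0,0.4],
)

```text
t: 21.78
ee_pos: [603.3, 16.8, 185.6]
ee_rot: [0.005, 0.68, 0.733, 0.004]
contact_force: [0.9, -0.2, 0.4]
width: 62.0
grip_force: 0.0
```

Request:
move_arm(
  steps=[-14.3,8.5,0,0,0.4,-14.3,8.5,0,0,0.4,-14.3,8.5,0,0,0.4,-14.3,8.5,0,0,0.4,-14.3,8.5,0,0,0.4,-14.3,8.5,0,0,0.4,-14.3,8.5,0,0,0.4,-14.3,8.5,0,0,0.4,-14.3,8.5,0,0,0.4,-14.3,8.5,0,0,0.4],
)

```text
t: 22.62
ee_pos: [456.9, 101.6, 178.5]
ee_rot: [0.0, 0.681, 0.732, 0.0]
contact_force: [-0.0, -0.7, -1.1]
width: 61.1
grip_force: 0.0
```

Run:
```python
from plant import arm; from h import *
look(arm,'white',60); look(arm,'blue',45,tag=(500,60))
```

```text
22.6167 [456.9 101.6 178.5] [-0.  -0.7 -1.1] 61.13247634542499
top ([269.82, 161.02], 895, [134, 30]) [591.3 -25.8  60. ]
top ([342.16, 217.64], 44, [7, 8]) [ 459.5 -192.9   60. ]
scene ([253.24, 212.3], 135, [16, 11]) [596.4  17.7  56. ]
scene ([289.96, 225.37], 156, [26, 16]) [659.1  93.9  56. ]
scene ([252.93, 233.51], 122, [29, 14]) [673.9   5.1  56. ]
scene ([218.79, 238.75], 131, [37, 13]) [679.4 -72.9  56. ]
22.7167 [456.4 101.7 178.5] [-0.   0.8  0.2] 61.41139584447523
scene ([276.5, 181.91], 116, [16, 9]) [454.7 102.8  41. ]
```

View pics/blue_scene.png

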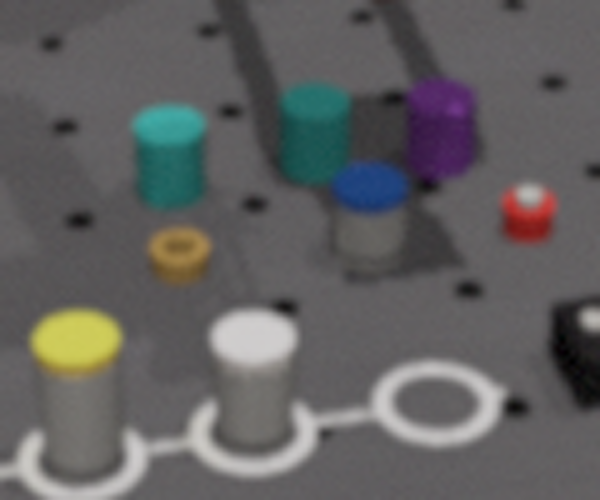

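White stands in ring B at about (597,17.5). Blue is at about (455.5,102.7), with the turquoise and purple look-alikes clear behind it. Grasping blue.

Request:
move_arm(
  steps=[0,0.05,-3,0,0.4,0,0.05,-6,0,0.4,0,0.05,-9,0,0.4,0,0.05,-12,0,0.4,0,0.05,-15,0,0.4,0,0.05,-16.8,0,0.4,0,0.05,-16.8,0,0.4,0,0.05,-16.8,0,0.4,0,0.05,-16.8,0,-0.2,0,0.05,-16.8,0,-0.3,0,0.05,-16.8,0,-0.3,0,0.05,-16.8,0,-0.3,0,0.05,-16.8,0,-0.3,0,0.05,-16.8,0,-0.3,0,0.05,-15.5,0,-0.3,0,0.05,-13,0,-0.3,0,0.05,-10,0,-0.3,0,0.05,-8,0,-0.3,0,0.05,-8,0,-0.3,0,0.05,-8,0,-0.3],
)

```text
t: 24.48
ee_pos: [456.6, 102.7, 99.7]
ee_rot: [0.001, 0.68, 0.733, 0.001]
contact_force: [-0.0, 0.5, -2.0]
width: 39.5
grip_force: 50.0
```

Request:
move_arm(
  steps=[1,0.1,0,0,-0.3,3,0.2,0,0,-0.3,6,0.4,0,0,-0.3,9,0.5,0,0,-0.3,11.5,0.7,0,0,-0.3,13,0.8,0,0,-0.3,13.5,0.8,0,0,-0.3,13.5,0.8,-2,0,-0.3,13.5,0.8,-5,0,-0.3,13.5,0.8,-7,0,-0.3,13.5,0.8,-8,0,-0.3,13.5,0.8,-8.1,0,-0.3,13.5,0.8,-8.1,0,-0.3,13.5,0.8,-8.1,0,-0.3,13.5,0.8,-8.3,0,-0.3,13.5,0.8,-8.5,0,-0.3,13.5,0.8,-8.7,0,-0.3,13.5,0.8,-8.8,0,-0.3,13.5,0.8,-8.8,0,-0.3,13.5,0.8,-8.8,0,-0.3],
)

```text
t: 26.15
ee_pos: [591.3, 110.7, 11.8]
ee_rot: [0.0, 0.68, 0.733, 0.0]
contact_force: [-1.7, -0.5, 5.8]
width: 39.9
grip_force: 50.0
```

Request:
move_arm(
  steps=[0,0,0,0,0,0,0,0,0,0.4,0,0,0,0,0.4,0,0,0,0,0.4,0,0,2,0,0.4,0,0,5,0,0.4,0,0,9,0,0.4,0,0,13,0,0.4,0,0,18,0,0.4,0,0,18,0,0.4],
)

```text
t: 26.98
ee_pos: [594.8, 111.0, 197.8]
ee_rot: [0.004, 0.68, 0.733, 0.004]
contact_force: [0.3, -1.0, 0.4]
width: 61.4
grip_force: 0.0
```

Request:
move_arm(
  steps=[-15,12,0,0,0.4,-15,12,0,0,0.4,-15,12,0,0,0.4,-15,12,0,0,0.4,-15,12,0,0,0.4,-15,12,0,0,0.4,-15,12,0,0,0.4,-15,12,0,0,0.4],
)

```text
t: 27.65
ee_pos: [441.5, 230.5, 190.7]
ee_rot: [0.0, 0.68, 0.733, 0.0]
contact_force: [0.3, -0.0, -0.6]
width: 61.7
grip_force: 0.0
```

Run:
```python
from plant import arm; from h import *
for k,z in dict(green=90,yellow=75,white=60,blue=45).items(): look(arm,k,z)
f=arm.grab_frame("scene")[:,:,::-1]; t=arm.grab_frame("top")[:,:,::-1]
g=lambda a:cv2.resize(a,(800,300),interpolation=cv2.INTER_CUBIC)
cv2.imwrite("pics/fin.png",np.vstack([g(f[185:265,120:333]),g(t[125:190,190:363])]))
```

```text
27.65 [441.5 230.5 190.7] [ 0.3 -0.  -0.6] 61.664262274256686
top ([327.04, 149.93], 251, [19, 18]) [ 612.1 -155.2   90. ]
scene ([178.98, 213.62], 168, [17, 12]) [ 612. -157.   86.]
27.75 [442.1 230.1 190.6] [-0.   0.1 -0.3] 61.82592743590323
top ([356.76, 152.48], 137, [11, 19]) [ 609.5 -226.5   75. ]
top ([287.74, 154.06], 234, [18, 17]) [605.1 -66.7  75. ]
top ([257.64, 217.86], 22, [11, 10]) [457.6   2.2  75. ]
scene ([217.86, 212.92], 153, [17, 11]) [604.4 -67.6  71. ]
27.85 [441.9 230.  190.5] [-1.4  0.4 -0.8] 61.4886544409394
top ([262.58, 162.4], 1053, [138, 33]) [587.9  -8.8  60. ]
top ([178.09, 164.91], 22, [5, 5]) [581.  188.3  60. ]
top ([342.13, 217.56], 45, [7, 8]) [ 459.7 -192.9   60. ]
top ([177.22, 221.7], 27, [6, 6]) [448.8 187.   60. ]
scene ([253.24, 212.26], 136, [16, 11]) [596.2  17.7  56. ]
scene ([289.92, 227.73], 113, [26, 14]) [667.4  91.9  56. ]
scene ([252.86, 233.52], 119, [28, 14]) [673.9   4.9  56. ]
27.95 [441.5 230.1 190.5] [-0.2  0.5 -0.8] 61.306080897563696
top ([212.13, 162.33], 216, [17, 17]) [590.2 110.7  45. ]
scene ([290.38, 211.88], 152, [16, 12]) [590.4 110.8  41. ]
```

View pics/fin.png

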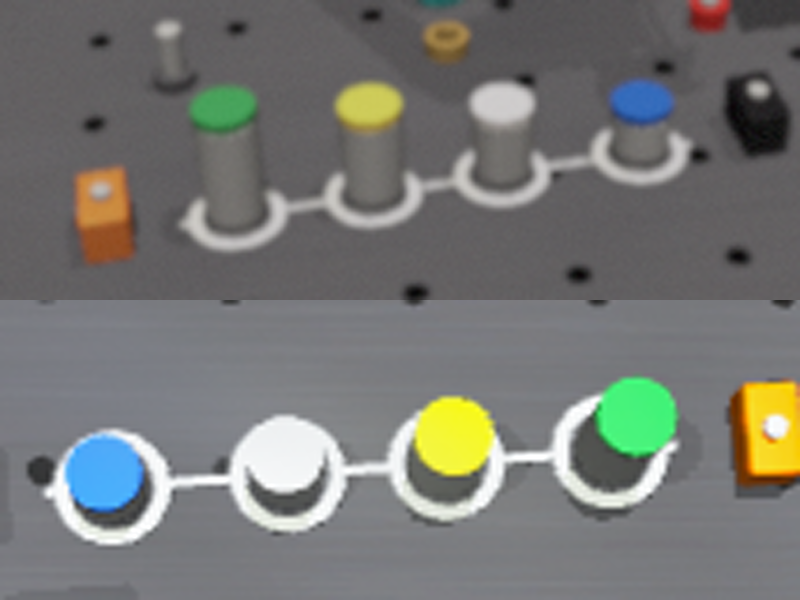

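All four stand upright in their rings in the right order, with green next to the orange block and blue furthest away. Each is within about 1 mm of its ring centre; white's scene-view reading is 2.5 mm off in x, probably from its mask. The gripper is clear, so I am handing in.

```bash
python3 -c "
from plant import arm
print(arm.job_done())"
```

```text
the job is handed in; nothing more can be done
None
```

I handed the job in at about 28 s: green, yellow, white and blue risers stand upright on the four rings in that order from the orange block, green, yellow and blue measured about 1 mm from centre and white 1–2.5 mm (its cap was harder to measure), and nothing was knocked over.

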